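# Test squeeze of the bench sander's locked paddle switch

## Robot

A 6-joint arm with a two-finger parallel gripper is mounted at the origin on the work surface. World frame = base frame: x ahead of the robot, y to its left, z up, the work surface at z = 0. Lengths are in m, angles in degrees, forces in N, time in s.
With the tool pointing down it reaches from about 0.4 to 0.825 m from the base axis. Payload 7 kg.
Tool frame: the origin (TCP) lies midway between the tips of the shut fingers; the grasp point (between the pads) lies 19 mm behind it; x points along the fingers, z is the direction in which the jaws open and shut, and the axes are right-handed (so a half turn about x gives the same grasp; the last joint's range is limited). The gripper opens to 88 mm and grips with 3 to 60 N. Pads are 19 mm wide; open, the fingers measure 130 mm over their backs; the gripper's body (78 mm by 193 mm) begins 47 mm behind the grasp point.
Start: joints at [-57.004, 20.546, 0.682, 0, -70.136, -16.507], TCP at [0.192, -0.647, 0.227] pointing down, gripper open.
Joint ranges: [-176.03, 176.03], [-82.01, 121.73], [-58.28, 71.71], [-173.87, 95.51], [-174.79, -0.11], [-173.66, 173.66]. Speed limits (degrees/s): [136.94, 136.94, 172.46, 180, 180, 180].

## Interface

Orientations are given as [roll, pitch, yaw] about the fixed x, y, z axes, in that order (R = Rz(yaw) Ry(pitch) Rx(roll)).
In Python, from plant import get_state, capture, close_job gives the robot as it stands.
- The arm moves only by the tool play_rows, never from a script. Its argument "series" is one flat list of numbers, 4 for each row, row after row: the shift along the tool's x, y, z in m, then the turn about the tool's x in rad. In form: [tx, ty, tz, spin, tx, ty, tz, spin, ...]. A call has exactly 5 rows; each row shifts and turns the commanded pose from where the row before left it, along the tool's axes as they then stand; what a row does not reach is not made up. A row lasts 1/12 s, in which the tool goes at most 41.7 mm and 7.16 degrees, less where a joint would pass 70% of its speed; a pose out of reach is approached as far as the arm can. A call is refused whole if a number of a shift passes 0.0417 or a number of a turn 0.125, either way. A call with a gripper value outside its range is refused whole. "jaw" is the opening in per cent of the stroke, from 0 (shut) to 100 (fully open), set as the call begins (left out, the last holds). The fingers move at their own pace and stop on an object; "squeeze" is the grip in N (left out, the last holds). Time passes only in rows, so rows that do not move let the fingers close, or fill a call up. It gives the time, the measured TCP pose, the force and the opening at its end, in the units of the state.
- get_state(): the state, without advancing time (a new reading comes with each control period).
- capture(name): name is "scene" or "top" or "wrist"; returns a dict with "img" (480x640x3 uint8, blue, green, red), "K" (3x3 intrinsics, pixels), "world_from_camera" (4x4, takes a point from camera to world coordinates). Camera axes: x right, y down, z forward; pixel columns grow to the right and rows downward; lengths in m; the calibration is good to about 2 mm. A picture is of the moment at which its call begins. There is no depth.
- close_job(): hands the job in, once; it reports no verdict.
The state is a dict: "time_s": time; "joints": joint angles; "qd": joint speeds; "joint_torque": joint torques, N m; "tcp_pos": TCP position; "eef_rot": TCP orientation; "contact_force": force on the tool from outside, world axes, zero at the start; "moment": the same for the moment, N m; "gripper_width": finger opening in m.
Only numpy, scipy, OpenCV 4.12 (cv2) and the standard library are available. Lean on these libraries where they do the work, as an engineer would, in place of code of your own. Each camera call takes 0.05 s, during which the arm holds its last target.

## Task

Two battery hand tools lie on their sides in plywood cradles on the lab bench; give the disc sander (the one with the round pad at its nose) a short test run. Flip its steel lock-off lever forward, towards the pad, then squeeze the black paddle switch in against the body, hold it there for about a second and let go, leaving the lever flipped forward. Leave the straight pencil-nosed grinder alone.

Things in the scene. Friction and masses are not known exactly. Their poses are not given: they have to be found in the camera images.
- sander_tool: Disc sander on its side in a fixed cradle, in rubber that gives up to 12 mm along y (500 N/m). Origin on its axis, 70 mm above the bench; x to the nose, z up. mm: grey body x -115..75, y -19..19, z -20..20; battery to x -166; head to x 123; 76 mm round pad at x 100, y 32..48. Cradle: base 12 high, 150 wide; posts at x -103..-87 and 54..70, y -30..30, to z 10. Paddle on the -y side.
- sander_lock (a joint): Steel lock-off tab on the paddle, 30 mm long, 6 thick, z -9..21 in the sander's frame; upright pivot at x 8, y -39 (paddle out), 85 mm along the paddle from its hinge. Rad: 0 locked, square out of the paddle (end at x 2, y -68); grows as it swings to the nose; stop 1.35, near flat. Starts 0 to 0.12; below 0.7 it blocks the paddle; stays where left (1.2 N moves it).
- sander_paddle (a joint): Black plate, 118 x 28 x 6 mm (z -14..14), along the sander's -y side, upright hinge at x -75, y -22. Rad: 0 out (slanting 0.20 rad off the body, nose end outmost), 0.20 pressed flat on the body. Squeeze along y near x -20: outer face at y -36 out, -25 pressed; the body's back is at y 19. There it takes about 3 N to start, 10 N to press home; springs back.
- grinder_tool: Straight grinder, to be left alone: same body, battery, paddle, lever, cradle and frame as the sander, but a slim tapered nose with a thin bit (to x 159 mm) instead of head and round pad. Origin on its axis, 70 mm above the bench, x to its nose. The tools lie side by side, in either order.

How it is judged:
By the outcome, as a careful person would: the job done as asked, in the order asked, and still so for the second after the job is handed in, with the robot touching nothing.
It also fails if it takes over 40 s, if anything falls off the work surface, if the arm or the gripper's body presses on something with over 40 N, if the wrist force passes 120 N, or if a joint passes its speed limit or range.

## Working session

There is one attempt and no reset: what is moved stays moved. The work goes in short steps, Python scripts to look and compute and a tool call to move; the robot and the scene stay as the last step left them, time stands still between calls to the robot, and variables do not carry over. Pictures are saved under pics/ and viewed, and the job is handed in when it is done.

Besides the shell and the picture viewer there is one more tool, called as name(argument=value, ...) on one line, values as JSON. play_rows: Moves the arm, as the interface text tells. Its arguments: {"type":"object","properties":{"series":{"type":"array","items":{"type":"number"}},"jaw":{"type":"number"},"squeeze":{"type":"number"}},"required":["series"]}

```bash
ls; mkdir -p pics
python3 - <<'E'
from plant import *
import cv2
print(get_state())
for n in ["scene","top"]:
    c=capture(n); cv2.imwrite(f"pics/{n}0.png",c["img"]); print(c["K"],c["world_from_camera"])
E
```

```text
pics
{'time_s': 0.0, 'joints': array([-5.70021542e+01,  2.05916283e+01,  6.31733597e-01, -2.04392408e-02,
       -7.01355650e+01, -1.65057830e+01]), 'qd': array([-0.02985057,  0.10360229, -0.11080987, -0.06939924, -0.1570459 ,
       -0.12636389]), 'joint_torque': array([-3.29181212e-04, -5.82721174e+01,  2.93075484e+01,  6.99774876e+00,
        7.04835678e-03, -1.70997755e-04]), 'tcp_pos': array([ 0.19143486, -0.64675542,  0.22560401]), 'eef_rot': array([  5.12700129,  89.90262516, 111.61210292]), 'contact_force': array([ 0.66256501, -0.11026499, -1.04915307]), 'moment': array([-0.0354494 ,  0.01018054, -0.05364264]), 'gripper_width': 0.0879171614905568}
[[433.54588796   0.         319.46373568]
 [  0.         433.54588796 240.64554899]
 [  0.           0.           1.        ]] [[ 0.29678955  0.82003217 -0.48934977  0.91255589]
 [ 0.95483681 -0.26247067  0.13926887 -0.1394817 ]
 [-0.01423501 -0.50858272 -0.86089545  0.7578459 ]
 [ 0.          0.          0.          1.        ]]
[[513.94609731   0.         315.5816105 ]
 [  0.         513.94609731 244.77385256]
 [  0.           0.           1.        ]] [[ 0.01848597 -0.99247975  0.12100504  0.44056369]
 [-0.99910788 -0.02293297 -0.03546158 -0.00891851]
 [ 0.03796991 -0.12024155 -0.99201827  0.97587117]
 [ 0.          0.          0.          1.        ]]
```

View pics/scene0.png

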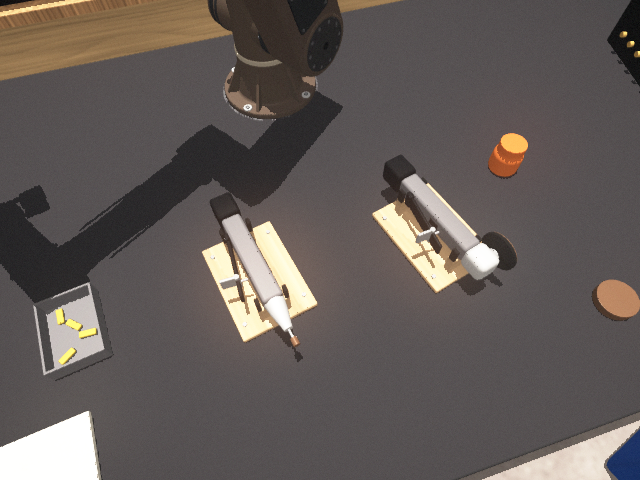

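View pics/top0.png

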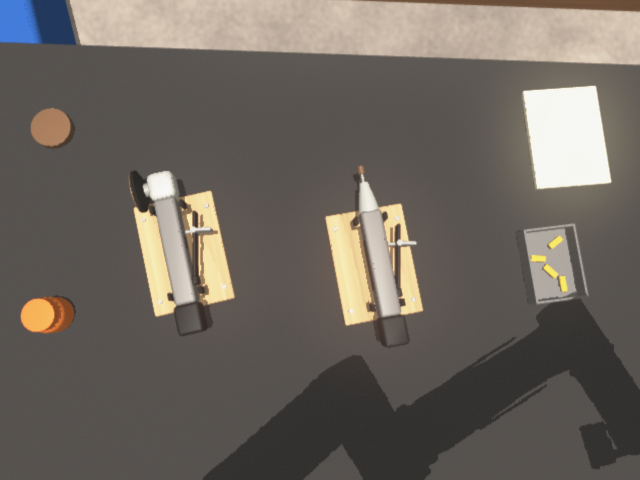

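The top view shows the sander on the left (pad near 140,190, lever near 200,230) and the grinder at about (380,265). I'll enlarge the sander next.

Run:
```python
import cv2
a=cv2.imread("pics/top0.png")[160:340,120:245]; cv2.imwrite("pics/topc.png",cv2.resize(a,None,fx=3.3,fy=3.3,interpolation=cv2.INTER_CUBIC))
a=cv2.imread("pics/scene0.png")[145:295,365:525]; cv2.imwrite("pics/scenec.png",cv2.resize(a,None,fx=4,fy=4,interpolation=cv2.INTER_CUBIC))
```

```text
(no output)
```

View pics/topc.png

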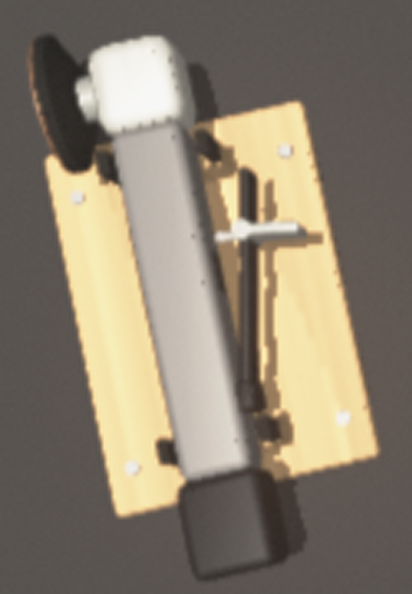

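View pics/scenec.png

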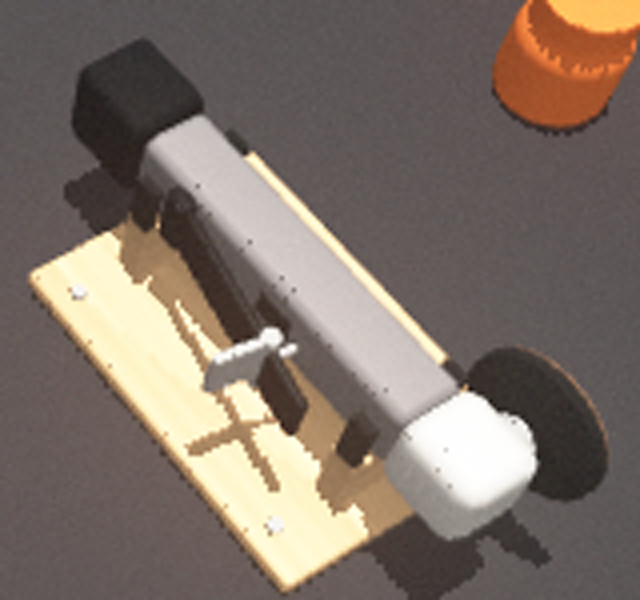

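```bash
cat > h.py <<'E'
import numpy as np, cv2
from scipy.optimize import least_squares
from plant import *
def ray(c,px,z):
    K,T=c["K"],c["world_from_camera"]
    d=T[:3,:3]@np.linalg.inv(K)@np.array([px[0],px[1],1.]);o=T[:3,3]
    return o+d*(z-o[2])/d[2]
def proj(c,P):
    T=np.linalg.inv(c["world_from_camera"]); p=T[:3,:3]@np.asarray(P,float)+T[:3,3]
    q=c["K"]@p; return q[:2]/q[2]
E
python3 - <<'E'
from h import *
t=capture("top"); s=capture("scene")
tp=lambda u,v:(120+u/3.3,160+v/3.3)
sp=lambda u,v:(365+u/4,145+v/4)
print("base top",[ray(t,tp(*p),.012)[:2].round(4) for p in [(47,157),(300,102),(380,455),(118,517)]])
print("base sc",[ray(s,sp(*p),.012)[:2].round(4) for p in [(30,275),(287,590)]])
b=[ray(t,tp(*p),.09)[:2] for p in [(183,476),(257,466),(115,137),(182,125)]]
print("body",np.round(b,4))
r=(b[0]+b[1])/2;f=(b[2]+b[3])/2
print(r,f,np.linalg.norm(f-r),np.degrees(np.arctan2(*(f-r)[::-1])))
# lever top z=.091
print("lever top",[ray(t,tp(*p),.091)[:2].round(4) for p in [(242,230),(302,229)]])
print("lever sc",[ray(s,sp(*p),.091)[:2].round(4) for p in [(272,337),(208,365)]])
E
```

```text
base top [array([0.6207, 0.2993]), array([0.6566, 0.1575]), array([0.4554, 0.1041]), array([0.4183, 0.248 ])]
base sc [array([0.4603, 0.1049]), array([0.662 , 0.1556])]
body [[0.4415 0.1953]
 [0.4474 0.1578]
 [0.6177 0.2397]
 [0.6251 0.2052]]
[0.44445446 0.17656117] [0.62141682 0.22246232] 0.18281847001298684 14.541134739822612
lever top [array([0.5698, 0.171 ]), array([0.5711, 0.1399])]
lever sc [array([0.5732, 0.1709]), array([0.578 , 0.1375])]
```

```bash
cat >> h.py <<'E'
O=np.array([.5542,.2063]);YAW=14.4
def W(x,y,z):
    a=np.radians(YAW); return np.array([O[0]+(x*np.cos(a)-y*np.sin(a))/1e3,O[1]+(x*np.sin(a)+y*np.cos(a))/1e3,.07+z/1e3])
def overlay(c,lock=0.05,pad=0,crop=None,f=4,name="o.png",labels=True):
    u0,v0,u1,v1=crop; im=cv2.resize(c["img"][v0:v1,u0:u1],None,fx=f,fy=f,interpolation=cv2.INTER_CUBIC)
    def pl(pts,col,closed=True):
        q=np.array([(proj(c,W(*p))+.5-[u0,v0])*f for p in pts]).astype(int)
        cv2.polylines(im,[q],closed,col,1)
    pl([(-115,-19,20),(75,-19,20),(75,19,20),(-115,19,20)],(0,0,255))
    pl([(-166,0,20),(123,0,20)],(0,0,255))
    pl([(100,40+8*s,38*k) for s,k in [(-1,-1),(1,-1),(1,1),(-1,1)]],(255,0,255))
    pl([(-121,-75,-58),(88,-75,-58),(88,75,-58),(-121,75,-58)],(0,255,0))
    th=-.20+pad; h=np.array([-75,-22]);R=lambda a:np.array([[np.cos(a),-np.sin(a)],[np.sin(a),np.cos(a)]])
    p2=h+R(th)@[85,0]+0; e=h+R(th)@[118,0]
    pl([(*h,14),(*e,14)],(255,255,0))
    d=R(th-np.pi/2+lock)@[30,0]; pv=h+R(th)@[85,0]
    pl([(*pv,21),(*(pv+d),21)],(255,128,0))
    cv2.imwrite("pics/"+name,im)
E
python3 - <<'E'
from h import *
overlay(capture("top"),crop=(115,150,250,345),f=3,name="ot1.png")
overlay(capture("scene"),crop=(365,140,530,300),f=4,name="os1.png")
E
python3 -c "
import cv2,numpy as np
a=cv2.imread('pics/ot1.png');b=cv2.imread('pics/os1.png');h=max(a.shape[0],b.shape[0])
a=cv2.copyMakeBorder(a,0,h-a.shape[0],0,0,0);b=cv2.copyMakeBorder(b,0,h-b.shape[0],0,0,0)
c=np.hstack([a,b])[:, :];print(c.shape);cv2.imwrite('pics/o1.png',cv2.resize(c,(790,int(h*790/c.shape[1]))))"
```

```text
(640, 1065, 3)
```

View pics/ot1.png

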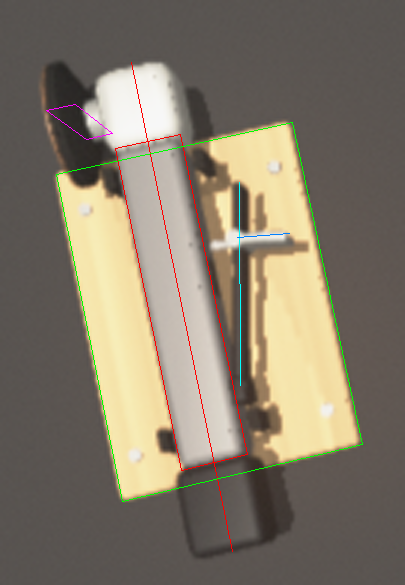

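View pics/os1.png

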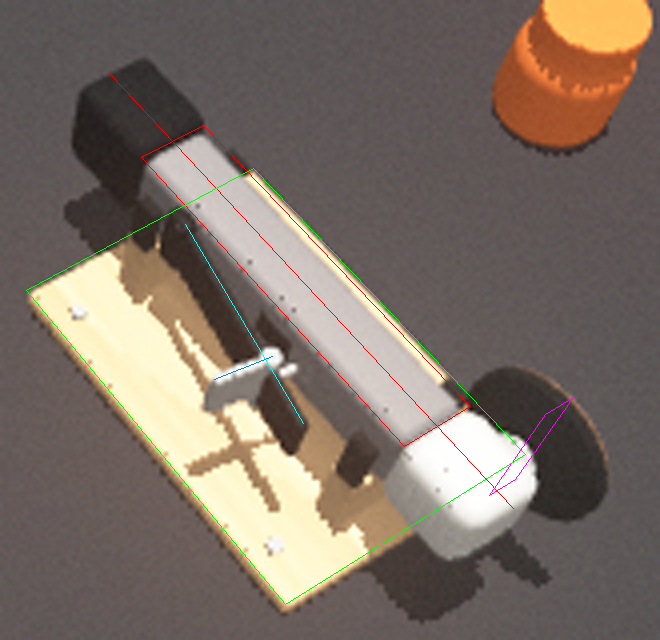

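```bash
cat >> h.py <<'E'
from scipy.spatial.transform import Rotation as Rn
def st():
    s=get_state(); R=Rn.from_euler('xyz',s["eef_rot"],degrees=True).as_matrix(); return s,R
def rep(target=None,yawz=None):
    """target: sander-frame mm (x,y) + world z"""
    s,R=st(); p=s["tcp_pos"]; a=np.radians(YAW)
    d=p[:2]-O; print("t",round(s["time_s"],2),"sander xy mm",np.round(1e3*np.array([d@[np.cos(a),np.sin(a)],d@[-np.sin(a),np.cos(a)]]),1),"z",p[2].round(4),"J",s["joints"].round(1),"F",s["contact_force"].round(1),"w",s["gripper_width"].round(4))
    az=np.degrees(np.arctan2(R[1,2],R[0,2])); print("xaxis",R[:,0].round(3),"tool z azimuth",az.round(2),"y az",np.degrees(np.arctan2(R[1,1],R[0,1])).round(2))
    if target is not None:
        t=W(target[0],target[1],0); t[2]=target[2]; print("shift tool axes",(R.T@(t-p)).round(4))
E
python3 - <<'E'
from h import *
rep((-40,-78,.227))
E
```

```text
Traceback (most recent call last):
  File "h.py", line 35, in rep
    d=p[:2]-O; print("t",round(s["time_s"],2),"sander xy mm",np.round(1e3*np.array([d@[np.cos(a),np.sin(a)],d@[-np.sin(a),np.cos(a)]]),1),"z",p[2].round(4),"J",s["joints"].round(1),"F",s["contact_force"].round(1),"w",s["gripper_width"].round(4))
                                                                                                                                                                                                                         ^^^^^^^^^^^^^^^^^^^^^^^^
AttributeError: 'float' object has no attribute 'round'
```

```bash
sed -i 's/s\["gripper_width"\].round(4)/round(s["gripper_width"],4)/' h.py
python3 - <<'E'
from h import *
rep((-40,-78,.227))
E
```

```text
t 0.3 sander xy mm [-563.5 -736.4] z 0.2262 J [-57.   20.6   0.7  -0.  -70.1 -16.5] F [ 0.6 -0.1  0.7] w 0.0878
xaxis [-0.     0.001 -1.   ] tool z azimuth 106.49 y az -163.51
shift tool axes [-4.000e-04 -5.471e-01  6.389e-01]
```

play_rows(series=[0,-0.03,0.027,0.037,0,-0.03,0.027,0,0,-0.03,0.027,0,0,-0.03,0.027,0,0,-0.03,0.027,0], jaw=0, squeeze=20)

```text
time_s: 0.72
tcp_pos: [0.3026, -0.4769, 0.2266]
eef_rot: [-140.8, 90.0, -36.5]
contact_force: [1.0, -1.0, -0.5]
gripper_width: 0.0597
```

play_rows(series=[0,-0.03,0.027,0,0,-0.03,0.027,0,0,-0.03,0.027,0,0,-0.03,0.027,0,0,-0.03,0.027,0])

```text
time_s: 1.13
tcp_pos: [0.4146, -0.3086, 0.2269]
eef_rot: [-123.2, 90.0, -18.8]
contact_force: [1.5, -0.3, 0.7]
gripper_width: 0.0266
```

play_rows(series=[0,-0.024,0.032,0,0,-0.024,0.032,0,0,-0.024,0.032,0,0,-0.024,0.032,0,0,-0.024,0.032,0])

```text
time_s: 1.55
tcp_pos: [0.4908, -0.1237, 0.227]
eef_rot: [-99.1, 89.9, 5.3]
contact_force: [1.3, -1.1, -0.2]
gripper_width: 0.0009
```

Run:
```python
from h import *
rep((-40,-78,.227))
```

```text
t 1.55 sander xy mm [-143.4 -303.8] z 0.227 J [  8.1   4.5 -20.2   0.  -65.3 -83.8] F [ 1.3 -1.1 -0.2] w 0.0009
xaxis [ 0.001  0.    -1.   ] tool z azimuth 104.38 y az -165.62
shift tool axes [ 0.     -0.1034  0.2259]
```

play_rows(series=[0,-0.017,0.037,0,0,-0.017,0.037,0,0,-0.017,0.037,0,0,-0.017,0.037,0,0,-0.017,0.037,0])

```text
time_s: 1.97
tcp_pos: [0.5268, 0.0768, 0.2269]
eef_rot: [-76.5, 90.0, 27.8]
contact_force: [1.3, 0.1, -0.4]
gripper_width: 0.0007
```

play_rows(series=[0,-0.018,0.03,0,0,0,0,0,0.03,0,0,0,0.03,0,0,0,0,0,0,0])

```text
time_s: 2.38
tcp_pos: [0.5336, 0.1073, 0.1614]
eef_rot: [94.4, 89.5, -161.2]
contact_force: [-2.2, -0.5, -0.8]
gripper_width: 0.0002
```

Run:
```python
from h import *
rep((-40,-80,.062))
for n in ["wrist","scene","top"]:
    cv2.imwrite(f"pics/{n}2.png",capture(n)["img"])
```

```text
t 2.38 sander xy mm [-44.6 -90.8] z 0.1614 J [ 3.190e+01  1.160e+01 -2.070e+01 -1.000e-01 -5.810e+01 -1.075e+02] F [-2.2 -0.5 -0.8] w 0.0002
xaxis [-0.008 -0.003 -1.   ] tool z azimuth 104.34 y az -165.66
shift tool axes [ 0.0993 -0.0054  0.0108]
```

View pics/wrist2.png

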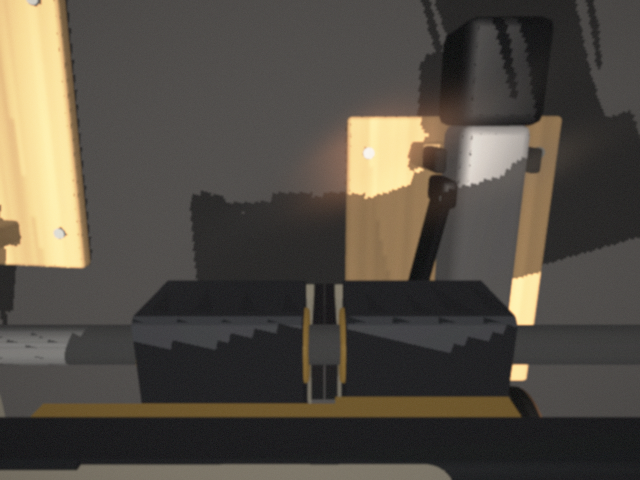

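View pics/scene2.png

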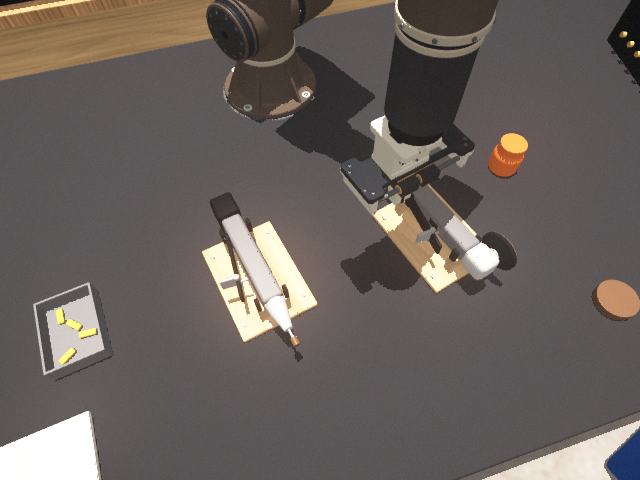

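play_rows(series=[0.035,-0.005,0.011,0,0.035,0,0,0,0.028,0,0,0,0,0,0,0,0,0,0,0])

```text
time_s: 2.95
tcp_pos: [0.5396, 0.1199, 0.0695]
eef_rot: [151.6, 89.9, -104.1]
contact_force: [-0.1, 0.5, 0.5]
gripper_width: 0.0008
```

Run:
```python
from h import *
rep((0,-80,.062))
for n in ["scene","top"]:
    c=capture(n);cv2.imwrite(f"pics/{n}3.png",c["img"])
    if n=="scene": overlay(c,crop=(340,110,530,300),f=3,name="os3.png")
```

```text
t 2.95 sander xy mm [-35.7 -80. ] z 0.0695 J [  32.9   18.   -26.2    0.   -45.8 -108.5] F [-0.1  0.5  0.5] w 0.0008
xaxis [-0.    -0.001 -1.   ] tool z azimuth 104.38 y az -165.62
shift tool axes [ 0.0075 -0.0357  0.    ]
```

View pics/os3.png

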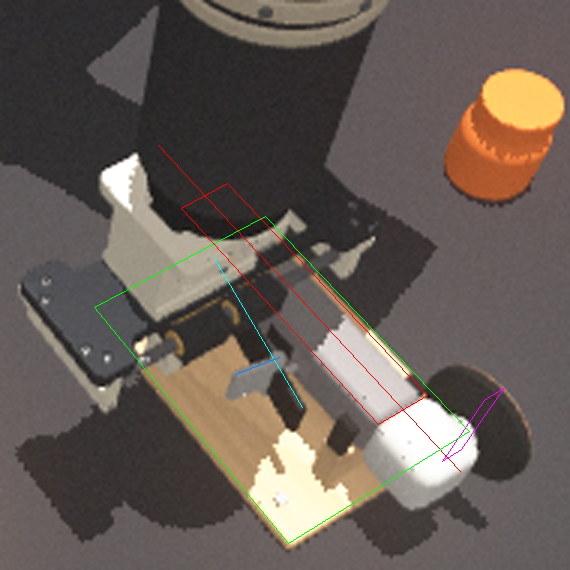

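play_rows(series=[0.0085,0,0,0,0,-0.01,0,0,0,-0.01,0,0,0,-0.008,0,0,0,-0.008,0,0])

```text
time_s: 3.47
tcp_pos: [0.5749, 0.1292, 0.0604]
eef_rot: [152.1, 90.0, -103.5]
contact_force: [-1.5, -0.3, 1.1]
gripper_width: 0.0002
```

play_rows(series=[0,-0.008,0,0,0,-0.008,0,0,0,-0.008,0,0,0,-0.006,0,0,0,0,0,0])

```text
time_s: 3.88
tcp_pos: [0.6046, 0.137, 0.06]
eef_rot: [-94.3, 89.9, 10.0]
contact_force: [0.1, 0.4, 0.8]
gripper_width: 0.0006
```

Run:
```python
from h import *
rep((0,-80,.062))
c=capture("scene"); overlay(c,lock=1.0,crop=(340,110,530,300),f=3,name="os4.png")
```

```text
t 3.88 sander xy mm [ 31.5 -79.7] z 0.06 J [  30.8   24.   -18.     0.   -47.9 -106.4] F [0.1 0.4 0.8] w 0.0006
xaxis [ 0.001  0.    -1.   ] tool z azimuth 104.37 y az -165.63
shift tool axes [-0.002   0.0315 -0.0003]
```

View pics/os4.png

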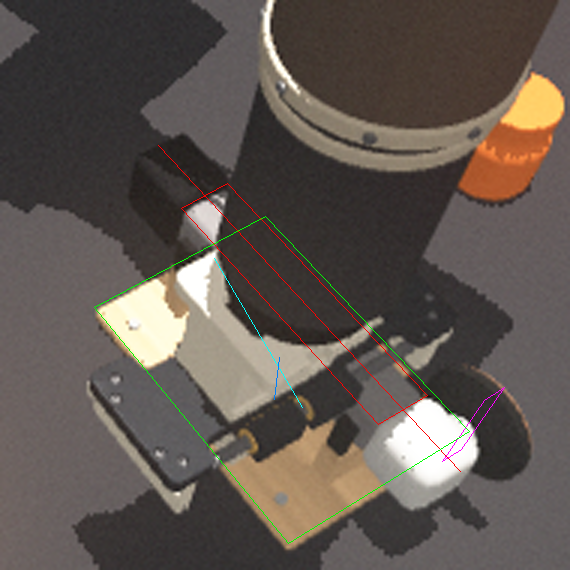

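play_rows(series=[-0.038,0,0,0,-0.03,0,0,0,-0.02,0.025,0,0,0,0.036,0,0,0,0.036,0,0])

```text
time_s: 4.35
tcp_pos: [0.5087, 0.1125, 0.1491]
eef_rot: [-70.4, 89.8, 33.9]
contact_force: [-0.7, -0.3, 0.0]
gripper_width: 0.0001
```

Run:
```python
from h import *
rep((0,-80,.062))
c=capture("scene"); overlay(c,lock=1.2,crop=(360,130,530,300),f=4,name="os5.png")
c=capture("top"); overlay(c,lock=1.2,crop=(115,150,250,345),f=3,name="ot5.png")
```

```text
t 4.35 sander xy mm [-67.4 -79.5] z 0.1491 J [  34.1    9.8  -25.     0.   -55.1 -109.7] F [-0.7 -0.3  0. ] w 0.0001
xaxis [ 0.002  0.002 -1.   ] tool z azimuth 104.35 y az -165.65
shift tool axes [ 0.0872 -0.0672 -0.0005]
```

View pics/os5.png

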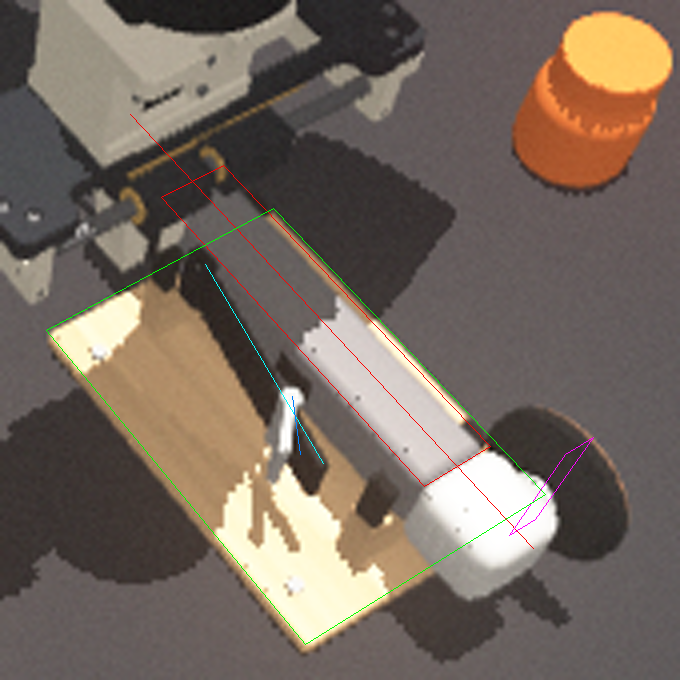

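View pics/ot5.png

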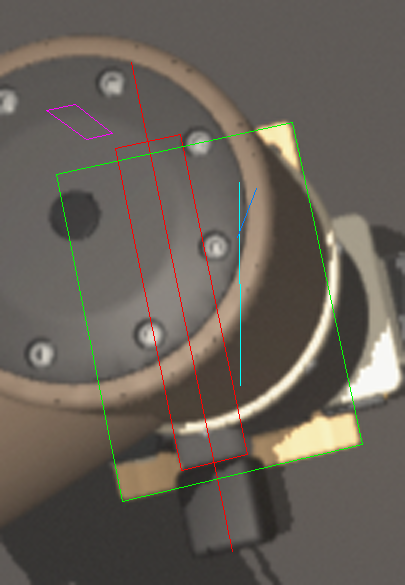

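Run:
```python
from h import *
c=capture("scene");T=c["img"][215:260,415:455];cv2.imwrite("pics/z5.png",cv2.resize(T,None,fx=14,fy=13,interpolation=cv2.INTER_CUBIC))
```

```text
(no output)
```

View pics/z5.png

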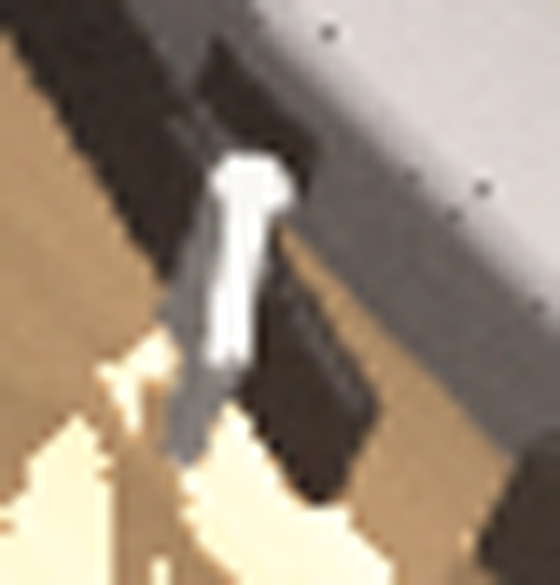

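Run:
```python
from h import *
c=capture("scene")
a=ray(c,(433.07-.5,228.85-.5),.091);b=ray(c,(431.4-.5,243.1-.5),.091);d=b-a
print(a,b,np.linalg.norm(d)); ang=np.arctan2(d[1],d[0])-np.radians(YAW); print(ang+.2+np.pi/2)
for l in (.7,.8,.9,1.0,1.1):
    th=-.2;h=np.array([-75,-22]);pv=np.array([8,-39]);w=th-np.pi/2+l
    print(l,(proj(c,W(*(pv+30*np.array([np.cos(w),np.sin(w)])),21))+.5).round(1),(proj(c,W(8,-39,21))+.5).round(1))
```

```text
[0.57122268 0.17097844 0.091     ] [0.59763843 0.15554517 0.091     ] 0.030593755077736106
0.9907148515466164
0.7 [426.5 241.6] [432.9 229.1]
0.8 [428.1 242.2] [432.9 229.1]
0.9 [429.8 242.7] [432.9 229.1]
1.0 [431.5 243.1] [432.9 229.1]
1.1 [433.2 243.3] [432.9 229.1]
```

play_rows(series=[-0.0,-0.02,0.0055,0,0.038,0,0,0,0.036,0,0,0,0.014,0,0,0,0,0,0,0])

```text
time_s: 4.97
tcp_pos: [0.5254, 0.1217, 0.0561]
eef_rot: [105.2, 89.6, -150.4]
contact_force: [0.6, -0.5, 0.1]
gripper_width: 0.0001
```

Run:
```python
from h import *
rep((34,-74,.06))
```

```text
t 4.97 sander xy mm [-48.9 -74.8] z 0.0561 J [  33.9   18.2  -28.3   -0.   -43.9 -109.5] F [ 0.6 -0.5  0.1] w 0.0001
xaxis [-0.006 -0.003 -1.   ] tool z azimuth 104.33 y az -165.67
shift tool axes [-0.0045 -0.0829  0.0009]
```

play_rows(series=[-0.003,-0.02,0.001,0,0,-0.01,0,0,0,-0.01,0,0,0,-0.01,0,0,0,-0.008,0,0])

```text
time_s: 5.38
tcp_pos: [0.5842, 0.1384, 0.0636]
eef_rot: [-75.6, 89.9, 28.8]
contact_force: [-1.4, 0.0, -0.8]
gripper_width: 0.0003
```

play_rows(series=[0,-0.008,0,0,0,-0.008,0,0,0,-0.007,0,0,0,-0.003,0,0,0,0,0,0])

```text
time_s: 5.8
tcp_pos: [0.6089, 0.1447, 0.063]
eef_rot: [-96.0, 90.0, 8.3]
contact_force: [0.4, -1.3, 0.3]
gripper_width: 0.0004
```

Run:
```python
from h import *
rep((34,-74,.06))
```

```text
t 5.8 sander xy mm [ 37.6 -73.3] z 0.063 J [  31.2   24.3  -17.     0.   -48.6 -106.9] F [ 0.4 -1.3  0.3] w 0.0004
xaxis [ 0.  0. -1.] tool z azimuth 104.36 y az -165.64
shift tool axes [ 0.003   0.0036 -0.0007]
```

play_rows(series=[-0.038,0,-0.002,0,-0.035,0,0,0,-0.025,0.025,0,0,0,0.036,0,0,0,0.036,0,0])

```text
time_s: 6.22
tcp_pos: [0.5145, 0.1188, 0.1624]
eef_rot: [-70.6, 89.8, 33.7]
contact_force: [-0.5, 0.4, -0.1]
gripper_width: 0.0005
```

Run:
```python
from h import *
rep((-22,-5,.15))
c=capture("scene"); overlay(c,lock=1.3,crop=(390,180,490,280),f=6,name="os6.png")
```

```text
t 6.22 sander xy mm [-60.2 -74.9] z 0.1624 J [  34.3    9.7  -23.2    0.   -57.  -109.9] F [-0.5  0.4 -0.1] w 0.0005
xaxis [ 0.003  0.002 -1.   ] tool z azimuth 104.35 y az -165.65
shift tool axes [ 0.0126 -0.0381  0.0699]
```

View pics/os6.png

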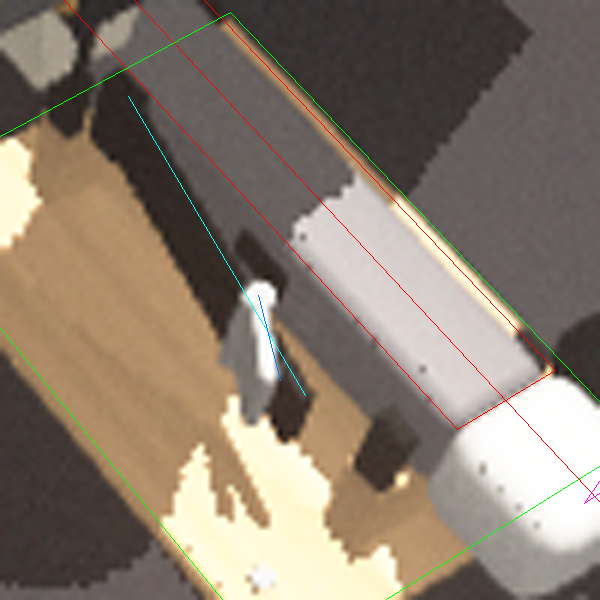

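play_rows(series=[0,-0.015,0.035,0,0,-0.015,0.035,0,0,-0.008,0,0,0,0,0,0,0,0,0,0], jaw=100)

```text
time_s: 6.68
tcp_pos: [0.5337, 0.1959, 0.1607]
eef_rot: [95.3, 90.0, -160.3]
contact_force: [-0.2, -0.1, -1.0]
gripper_width: 0.0283
```

Run:
```python
from h import *
rep((-22,-5.5,.051))
```

```text
t 6.68 sander xy mm [-22.5  -4.9] z 0.1607 J [  39.9   13.6  -18.2   -0.   -58.2 -115.5] F [-0.2 -0.1 -1. ] w 0.0283
xaxis [-0.001 -0.    -1.   ] tool z azimuth 104.41 y az -165.59
shift tool axes [ 0.1097 -0.0005 -0.0005]
```

Position is good; I'll wait for the jaws to open fully before descending.

play_rows(series=[0,0,0,0,0,0,0,0,0,0,0,0,0,0,0,0,0,0,0,0])

```text
time_s: 7.1
tcp_pos: [0.534, 0.1953, 0.1612]
eef_rot: [-56.7, 90.0, 47.6]
contact_force: [0.7, -0.2, 0.2]
gripper_width: 0.0615
```

play_rows(series=[0,0,0,0,0,0,0,0,0,0,0,0,0,0,0,0,0,0,0,0])

```text
time_s: 7.52
tcp_pos: [0.534, 0.1957, 0.161]
eef_rot: [93.2, 90.0, -162.4]
contact_force: [0.4, 0.8, -0.9]
gripper_width: 0.0871
```

play_rows(series=[0.02,0,0,0,0.025,0,0,0,0.025,0,0,0,0.02,0,0,0,0,0,0,0])

```text
time_s: 7.93
tcp_pos: [0.5317, 0.1942, 0.0671]
eef_rot: [107.7, 89.6, -148.0]
contact_force: [-0.3, -1.3, 0.1]
gripper_width: 0.0877
```

Run:
```python
from h import *
rep((-22,-5.5,.051))
cv2.imwrite("pics/w7.png",capture("wrist")["img"])
```

```text
t 7.93 sander xy mm [-24.8  -6.1] z 0.0671 J [ 3.980e+01  1.950e+01 -2.430e+01 -1.000e-01 -4.660e+01 -1.155e+02] F [-0.3 -1.3  0.1] w 0.0877
xaxis [-0.006 -0.004 -1.   ] tool z azimuth 104.32 y az -165.68
shift tool axes [ 0.0161 -0.0029  0.0006]
```

View pics/w7.png

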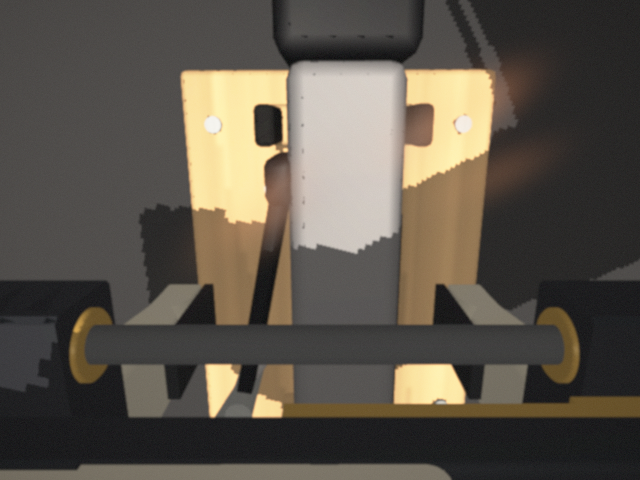

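play_rows(series=[0.015,-0.003,0,0,0,0,0,0,0,0,0,0,0,0,0,0,0,0,0,0])

```text
time_s: 8.4
tcp_pos: [0.5375, 0.1969, 0.0574]
eef_rot: [-69.7, 89.9, 34.7]
contact_force: [0.5, 0.9, 0.6]
gripper_width: 0.0874
```

play_rows(series=[0,0,0,0,0,0,0,0,0,0,0,0,0,0,0,0,0,0,0,0], jaw=0, squeeze=25)

```text
time_s: 8.82
tcp_pos: [0.537, 0.1963, 0.0562]
eef_rot: [-167.7, 90.0, -63.4]
contact_force: [0.4, -0.9, 0.7]
gripper_width: 0.0598
```

play_rows(series=[0,0,0,0,0,0,0,0,0,0,0,0,0,0,0,0,0,0,0,0])

```text
time_s: 9.23
tcp_pos: [0.5371, 0.1967, 0.0562]
eef_rot: [-81.5, 90.0, 22.9]
contact_force: [-0.4, 1.2, 1.9]
gripper_width: 0.044
```

Run:
```python
from h import *
rep((-22,-5.5,.051))
cv2.imwrite("pics/w8.png",capture("wrist")["img"])
```

```text
t 9.23 sander xy mm [-19.  -5.] z 0.0562 J [  39.7   20.5  -24.5    0.   -45.  -115.3] F [-0.4  1.2  1.9] w 0.044
xaxis [ 0.  0. -1.] tool z azimuth 104.42 y az -165.58
shift tool axes [ 0.0052  0.003  -0.0005]
```

play_rows(series=[0,0,0,0,0,0,0,0,0,0,0,0,0,0,0,0,0,0,0,0])

```text
time_s: 9.7
tcp_pos: [0.5371, 0.1966, 0.0562]
eef_rot: [-72.8, 90.0, 31.5]
contact_force: [-0.3, 1.2, 2.3]
gripper_width: 0.0438
```

play_rows(series=[0,0,0,0,0,0,0,0,0,0,0,0,0,0,0,0,0,0,0,0])

```text
time_s: 10.12
tcp_pos: [0.5371, 0.1965, 0.0562]
eef_rot: [-76.1, 90.0, 28.3]
contact_force: [0.1, 2.0, 2.3]
gripper_width: 0.0438
```

play_rows(series=[0,0,0,0,0,0,0,0,0,0,0,0,0,0,0,0,0,0,0,0], jaw=100)

```text
time_s: 10.53
tcp_pos: [0.5367, 0.1962, 0.0557]
eef_rot: [91.6, 90.0, -164.1]
contact_force: [0.1, 1.0, 0.4]
gripper_width: 0.0717
```

play_rows(series=[0,0,0,0,0,0,0,0,0,0,0,0,0,0,0,0,0,0,0,0])

```text
time_s: 10.95
tcp_pos: [0.537, 0.1965, 0.056]
eef_rot: [49.8, 90.0, 154.2]
contact_force: [-0.4, 0.6, -0.3]
gripper_width: 0.0876
```

play_rows(series=[-0.03,0,0,0,-0.03,0,0,0,-0.03,0,0,0,-0.03,0,0,0,0,0,0,0])

```text
time_s: 11.37
tcp_pos: [0.5399, 0.198, 0.1827]
eef_rot: [-76.4, 89.4, 28.1]
contact_force: [1.4, 0.4, 0.3]
gripper_width: 0.0874
```

play_rows(series=[-0.01,0.02,-0.03,0,0,0.02,-0.035,0,0,0.02,-0.035,0,0,0.02,-0.035,0,0,0,0,0])

```text
time_s: 11.78
tcp_pos: [0.4901, 0.0413, 0.186]
eef_rot: [84.4, 89.9, -171.4]
contact_force: [-0.8, 1.3, -0.1]
gripper_width: 0.0876
```

Run:
```python
from h import *
rep((-22,-5.5,.051))
c=capture("scene"); overlay(c,lock=1.3,crop=(380,140,530,290),f=4,name="os9.png")
cv2.imwrite("pics/s9.png",c["img"])
```

```text
t 11.78 sander xy mm [-103.1 -143.9] z 0.186 J [  27.7    5.1  -25.2   -0.   -59.8 -103.5] F [-0.8  1.3 -0.1] w 0.0876
xaxis [-0.001 -0.    -1.   ] tool z azimuth 104.2 y az -165.79
shift tool axes [ 0.1349 -0.0808  0.1387]
```

View pics/os9.png

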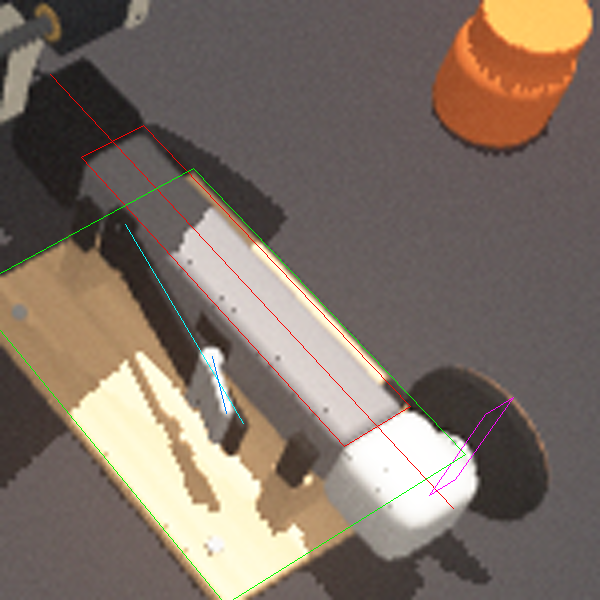

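View pics/w8.png

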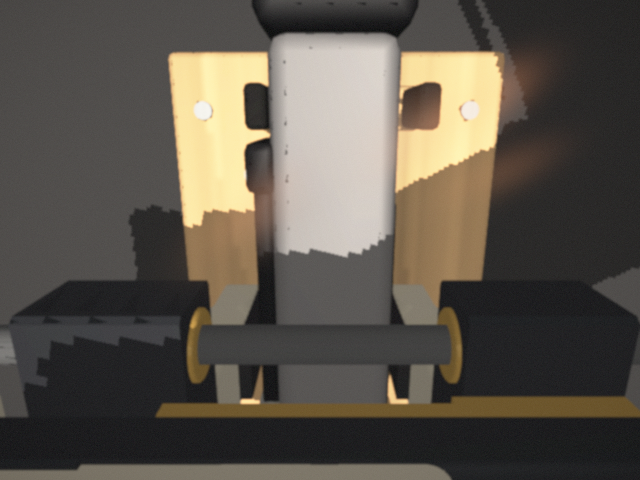

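View pics/s9.png

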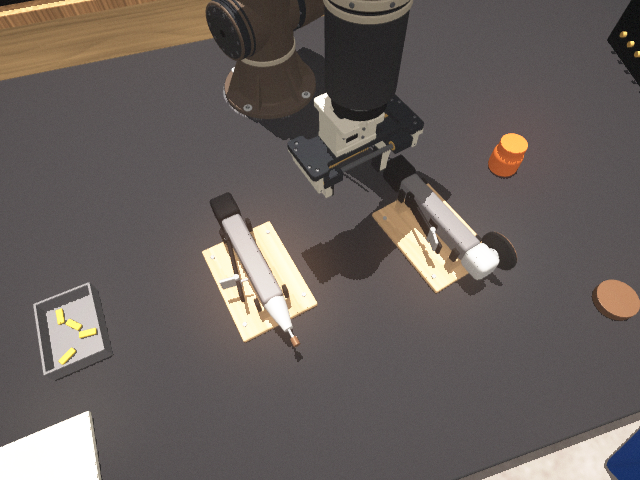

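In the wrist view during the squeeze, the paddle lies flat on the body. In the final scene view, the paddle is back out, the lever is still forward (end near 220,405 in the crop), and the gripper is clear of everything. The grinder is unchanged.

```bash
python3 -c "
from plant import *
close_job()"
```

```text
the job is handed in; nothing more can be done
```

The sander had its test run and the job is handed in. No verdict came back.

- **Lever:** I flipped the lock-off lever towards the pad with the closed fingers in two sweeps. The first sweep left it at about 1.0 rad and the second at about 1.2 rad, read from the pictures. That is well past the 0.7 rad block but short of the 1.35 rad stop. It was still forward in the last picture.
- **Paddle:** I squeezed the paddle across the body with a 25 N grip setting. The jaws settled at 44 mm, which matches fully pressed, and the wrist view showed the paddle flat. It was held for about 1.1 s, then released, and it sprang back out.
- **Last checks:** At the end the gripper was clear of everything and the grinder was unmoved. Contact-force readings at the end of each move never went above about 3 N. The clock read 11.8 s.

No check failed. The tool height was about 5 mm above what I aimed for during the squeeze, because the arm did not fully follow some short moves. It was still within the paddle's height.

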